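Hang the fretting hammer in its ring

TASK

Put the fretting hammer away: pull the hammer with the steel crosshead out of its wooden block and drop it handle-first down through the wide ring of the two ring stands, until its head rests on the ring and it hangs there upright by itself. Leave the round-headed wooden mallet standing in its own block.

Things in the scene. Friction and masses are not known exactly. Their poses are not given: they have to be found in the camera images.
- hammer: Short fretting hammer, 0.34 kg, upright, head up, in a drilled wooden block. Round wooden handle 20 mm thick, 120 mm long. Steel crosshead 92 mm long, 30 mm tall: flat-sided middle 56 mm long, 26 mm wide, and two round end faces 28 mm in diameter; underside level. Origin: centre of the handle's lower end. z up the handle (head from 120 to 150 mm), x along the head, y across the 26 mm.
- hammer_neck (a point): Point on the hammer's axis at the underside of its head, 120 mm above the handle's lower end; axes as the hammer's. The block is fixed, 60 mm cube; its hole is 23 mm wide and 45 mm deep, so the handle's end starts 15 mm above the bench. Blocks and ring stands stand in any order.
- wide_ring_mouth (a point): Centre of the top face of the wide ring: fixed, closed, level steel ring, bore 44 mm, outside 60 mm, 10 mm thick, top 135 mm above the bench; z up. Its 12 mm post stands 45 mm from the centre towards +x; nothing rises above the ring's top; base plate 8 mm thick. The other stand is alike but its ring's bore is only 16 mm, too small for the handle.
- mallet: The bystander: short wooden mallet with a round head (48 mm in diameter, 45 mm tall), standing head up in a block like the hammer's, its top 140 mm above the bench. Origin: centre of the handle's lower end, z up the handle. All other things lying near are lower than 40 mm.
There are look-alikes about, which are no part of the job. What is shaped like the hammer but purple is not meant.

How it is judged (in metres and radians):
On the way, in this order (a step that is already met when the one before it is completed fails the run):
1. the hammer is out of its block, its handle's end higher than the ring (height (world z) of hammer above 0.125 m), for 0.05 s.
2. the handle's end has gone down through the wide ring (horizontal distance between hammer and wide_ring_mouth below 0.022 m and z of hammer in the frame of wide_ring_mouth below -0.03 m), for 0.05 s.
At the end, for the whole second after the job is handed in: The hammer hangs at rest, handle down through the wide ring: head's underside on the ring's top (-6 to +8 mm), within 18 mm of its centre, upright within 11 degrees; the mallet still stands in its block, within 20 mm and 11 degrees of upright (horizontal distance between hammer_neck and wide_ring_mouth below 0.018 m and z of hammer_neck in the frame of wide_ring_mouth between -0.006 and 0.008 m and angle between each of hammer, mallet's own z axis and vertical below 0.2 rad and linear speed of hammer below 0.03 m/s and distance of mallet from where it was at the start of the episode below 0.02 m); the robot touches nothing.
It fails at once if the mallet is pulled or knocked out of its block (distance of mallet from where it was at the start of the episode above 0.04 m or angle between mallet's own z axis and vertical above 0.5 rad).
It also fails if it takes over 45 s, if anything falls off the work surface, if the arm or the gripper's body presses on something with over 40 N, if the wrist force passes 120 N, or if a joint passes its speed limit or range.

ROBOT

A 6-joint arm with a two-finger parallel gripper is mounted at the origin on the work surface. World frame = base frame: x ahead of the robot, y to its left, z up, the work surface at z = 0. Lengths are in m, angles in degrees, forces in N, time in s.
With the tool pointing down it reaches from about 0.25 to 0.725 m from the base axis. Payload 9.7 kg.
Tool frame: the origin (TCP) lies midway between the tips of the shut fingers; the grasp point (between the pads) lies 19 mm behind it; z points along the fingers, y is the direction in which the jaws open and shut (so a half turn about z gives the same grasp; the last joint's range is limited). The gripper opens to 85 mm and grips with 20 to 120 N. Pads are 22 mm wide; open, the fingers measure 114 mm over their backs; the gripper's body (76 mm by 85 mm) begins 54 mm behind the grasp point. The pads swing forward as they close: fully open they stand 13 mm farther back than shut.
Start: joints at [-74.37, 4.979, 10.078, 95.1, 0, 90], TCP at [0.148, -0.53, 0.231] pointing down, gripper open.
Joint ranges: [-179.16, 179.16], [-48.56, 103.87], [-65.8, 70.77], [-126.05, 130.52], [-82.76, 87.17], [-180, 180]. Speed limits (degrees/s): [127.2, 127.2, 147.25, 180, 180, 180].

INTERFACE

Orientations are given as [roll, pitch, yaw] about the fixed x, y, z axes, in that order (R = Rz(yaw) Ry(pitch) Rx(roll)).
In Python, from workcell import bot, camera, recognise gives the robot as it stands. The module is installed in compiled form; this text tells all that it offers.
- The arm moves only by the tool apply_moves, never from a script. Its argument "targets" is one flat list of numbers, 7 for each row, row after row: the shift along the world's x, y, z in units of 30 mm (1.0 is 30 mm), then the turn, a rotation vector about the world's x, y, z in units of 6 degrees (1.0 is 6 degrees), then the opening, from 0 (shut) to 1 (fully open). A call has 1 to 5 rows; each row is the pose to reach, as a shift and turn from the pose commanded when the call began; what a row does not reach only later rows make up. A row lasts 1/10 s, in which the tool goes at most 50 mm and 8.59 degrees, less where a joint would pass 70% of its speed; a pose out of reach is approached as far as the arm can. A call with a gripper value outside its range is refused whole. The fingers move at their own pace and stop on an object; "newtons" is the grip in N (left out, the last holds). Time passes only in rows, so rows that repeat a pose let the fingers close. It gives the time, the measured TCP pose, the force and the opening at its end, in the units of the state.
- bot.get_obs(): the state, without advancing time (a new reading comes with each control period).
- camera(name): name is "side" or "top"; returns a dict with "img" (480x640x3 uint8, red, green, blue), "intrinsics" (3x3 intrinsics, pixels), "origin" and "rotation" of the camera in the world. Camera axes: x right, y up, looking along -z (the intrinsics and any distortion apply to the point x, -y, -z); pixel columns grow to the right and rows downward; lengths in m; the calibration is good to about 2 mm. A picture is of the moment at which its call begins. There is no depth.
- bot.job_done(): hands the job in, once; it reports no verdict.
Trained networks look in the newest picture that a camera, given by its name, has taken for a name from the list of things; names that differ only in an ending like _2 or _b are one class to them, and where a whole thing is asked for, a point or a joint stands for the part that bears it (a point fixed in the world has none). Each returns a list of dicts, best first, with "conf" (0 to 1); they miss things now and then, are a little off and sometimes report something else, mostly with a low value. They report only what shows in the picture. A call takes as long as a camera call. They do not tell look-alikes from the thing itself.
- recognise(query, camera): "box" ([left, top, right, bottom] in pixels, round what is visible of it).
The state is a dict: "time": time; "q": joint angles; "qd": joint speeds; "joint_efforts": joint torques, N m; "ee_pos": TCP position; "tcp_rot": TCP orientation; "wrist_force": force on the tool from outside, world axes, zero at the start; "torque": the same for the moment, N m; "opening": finger opening in m.
Only numpy, scipy, OpenCV 4.12 (cv2) and the standard library are available. Lean on these libraries where they do the work, as an engineer would, in place of code of your own. Each camera call takes 0.05 s, during which the arm holds its last target.

## Working session

There is one attempt and no reset: what is moved stays moved. The work goes in short steps, Python scripts to look and compute and a tool call to move; the robot and the scene stay as the last step left them, time stands still between calls to the robot, and variables do not carry over. Pictures are saved under pics/ and viewed, and the job is handed in when it is done.

Besides the shell and the picture viewer there is one more tool, called after "Call:" as name(argument=value, ...) on one line, values as JSON. apply_moves: Moves the arm, as the interface text tells. Its arguments: {"type":"object","properties":{"targets":{"type":"array"},"newtons":{"type":"number"}},"required":["targets"]}

```bash
mkdir -p pics; cat > h.py <<'E'
import numpy as np, cv2
from workcell import bot, camera, recognise
def snap(n,f):
    c=camera(n); cv2.imwrite('pics/'+f,c['img'][:,:,::-1]); return c
def ray(c,u,v):
    K=np.array(c['intrinsics']); d=np.linalg.inv(K)@np.array([u,v,1.]); d=np.array([d[0],-d[1],-d[2]])
    return np.array(c['origin']), np.array(c['rotation'])@d
def atz(c,u,v,z):
    o,d=ray(c,u,v); return o+d*(z-o[2])/d[2]
def proj(c,p):
    q=np.array(c['rotation']).T@(np.array(p)-np.array(c['origin'])); q=np.array([q[0],-q[1],-q[2]])
    a=np.array(c['intrinsics'])@q; return a[:2]/a[2]
E
python3 - <<'E'
from h import *
for n in ('top','side'):
    c=snap(n,n+'0.png'); print(n,{k:np.round(v,4).tolist() for k,v in c.items() if k!='img'})
    for q in ('hammer','mallet','wide_ring_mouth'):
        try: print(q,[(np.round(r['box']).tolist(),round(r['conf'],2)) for r in recognise(q,n)][:5])
        except Exception as e: print(q,e)
print(bot.get_obs())
E
```

```text
top {'intrinsics': [[487.0433, 0.0, 318.1568], [0.0, 487.0433, 242.7652], [0.0, 0.0, 1.0]], 'origin': [0.3578, 0.0499, 0.9039], 'rotation': [11.4883, -0.1672, -91.3186]}
hammer [([164.0, 249.0, 207.0, 311.0], 0.9), ([81.0, 296.0, 143.0, 334.0], 0.81)]
mallet [([272.0, 256.0, 302.0, 289.0], 0.63)]
wide_ring_mouth [([462.0, 168.0, 523.0, 233.0], 0.93)]
side {'intrinsics': [[520.9909, 0.0, 324.3365], [0.0, 520.9909, 242.6893], [0.0, 0.0, 1.0]], 'origin': [0.4449, -0.6845, 0.8982], 'rotation': [42.099, 0.0901, -5.1654]}
hammer [([257.0, 122.0, 285.0, 180.0], 0.88), ([273.0, 151.0, 314.0, 194.0], 0.63)]
mallet [([294.0, 203.0, 312.0, 237.0], 0.62)]
wide_ring_mouth [([361.0, 346.0, 414.0, 414.0], 0.74)]
{'time': 0.4, 'q': array([-7.43695027e+01,  4.98264682e+00,  1.00716750e+01,  9.50996237e+01,
        1.15707095e-03,  8.99992462e+01]), 'qd': array([-0.03690669, -0.03117973,  0.05894444,  0.04254819,  0.13111938,
        0.02718354]), 'joint_efforts': array([ 8.20855330e-04, -5.19505191e+01,  4.64379895e+01,  3.46381996e-03,
       -2.90350783e-05, -4.87493438e-06]), 'ee_pos': array([ 0.14818281, -0.52962123,  0.23118957]), 'tcp_rot': array([-1.79989405e+02, -1.15721034e-03,  1.56312509e+01]), 'wrist_force': array([0.86321743, 0.4231108 , 0.16119766]), 'torque': array([ 0.03457897, -0.04005695,  0.00667423]), 'opening': 0.0854931144421269}
```

```bash
cat >> h.py <<'E'
from scipy.spatial.transform import Rotation as Ro
_cam=camera
def camera(n):
    c=dict(_cam(n)); c['rotation']=Ro.from_euler('xyz',c['rotation'],degrees=True).as_matrix(); return c
E
echo
```

```text
(no output)
```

View pics/top0.png

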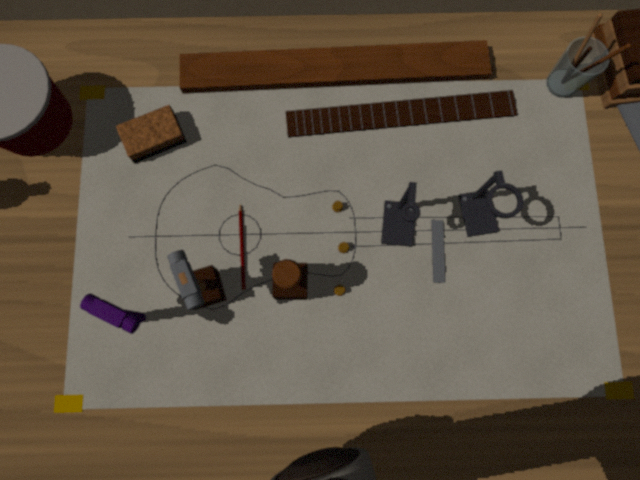

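View pics/side0.png

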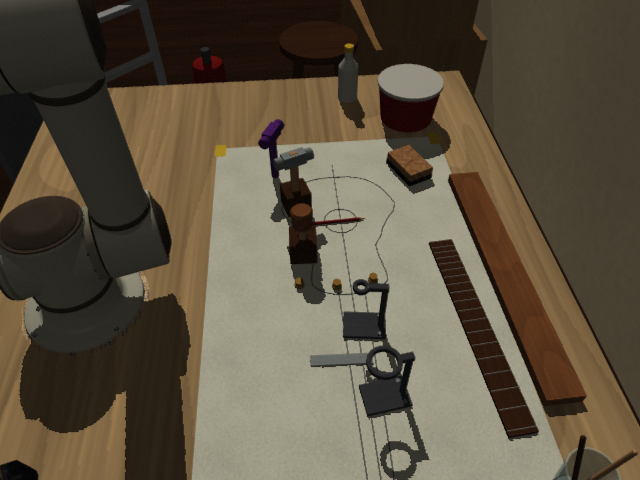

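```bash
python3 - <<'E'
import cv2,numpy as np
t=cv2.imread('pics/top0.png');s=cv2.imread('pics/side0.png')
f=lambda im,x,y,w,h,k:cv2.convertScaleAbs(cv2.resize(im[y:y+h,x:x+w],None,fx=k,fy=k,interpolation=2),alpha=1.6)
a=np.hstack([f(t,150,235,60,75,6),f(t,455,165,72,75,6)]);cv2.imwrite('pics/a.png',a)
b=np.hstack([f(s,255,130,75,75,5),f(s,350,335,75,75,5)]);cv2.imwrite('pics/b.png',b)
E
```

```text
(no output)
```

View pics/a.png

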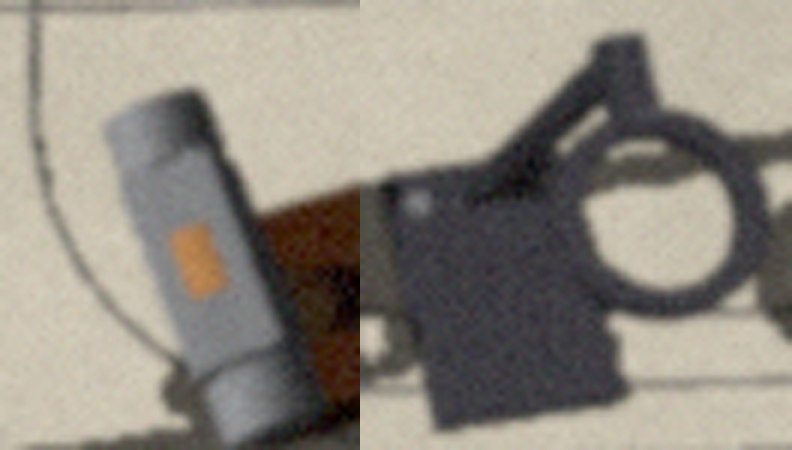

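View pics/b.png

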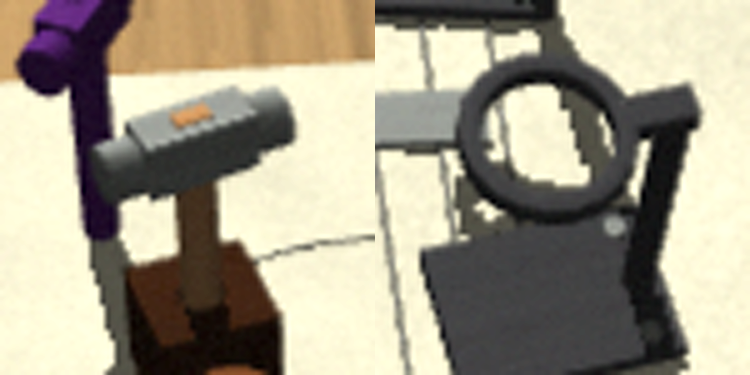

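```bash
cat > m.py <<'E'
from h import *
T=camera('top');S=camera('side')
def tri(a,b):
    o1,d1=ray(T,*a);o2,d2=ray(S,*b)
    st=np.linalg.lstsq(np.c_[d1,-d2],o2-o1,rcond=None)[0]
    p,q=o1+d1*st[0],o2+d2*st[1]; return (p+q)/2,np.linalg.norm(p-q)
E
python3 - <<'E'
from m import *
print('patch',atz(T,183,278.7,.165),atz(S,293.2,153,.165),tri((183,278.7),(293.2,153)))
print('ring',atz(T,506.3,200.5,.135),atz(S,384.6,362.6,.135),tri((506.3,200.5),(384.6,362.6)))
# head axis
e1=atz(T,150+160/6,235+100/6,.165);e2=atz(T,150+262/6,235+430/6,.15)
# edges of flat top: crop (125,175)-(190,375) left, (215,150)-(280,340) right
for a,b in (((125,175),(190,375)),((215,150),(280,340))):
    d=atz(T,150+b[0]/6,235+b[1]/6,.165)-atz(T,150+a[0]/6,235+a[1]/6,.165);print('yaw',np.degrees(np.arctan2(d[1],d[0])),np.linalg.norm(d))
for q in ('mallet',):
    print(atz(T,286,272,.14),atz(S,302,212,.14))
# purple
print('purple',atz(T,110,313,.16))
E
```

```text
patch [0.45663794 0.25147205 0.165     ] [0.45818758 0.25227039 0.165     ] (array([0.45738894, 0.25148573, 0.16541285]), np.float64(0.0016092331268894669))
ring [ 0.57784773 -0.26641134  0.135     ] [ 0.58007761 -0.26958983  0.135     ] (array([ 0.57980009, -0.26786441,  0.13143409]), np.float64(0.0018045444194263014))
yaw -160.44641589050866 0.05455589869731669
yaw -159.93648865109674 0.052224526805139976
[0.46695761 0.09597975 0.14      ] [0.467019   0.08750997 0.14      ]
purple [0.40760181 0.36143853 0.16      ]
```

Call:
apply_moves(targets=[3.5,5,2.3,0,0,0.7,1,3.5,5,2.3,0,0,0.7,1,3.5,5,2.3,0,0,0.7,1,3.5,5,2.3,0,0,0.7,1,3.5,5,2.3,0,0,0.7,1], newtons=80)

```text
time: 1.0
ee_pos: [0.2554, -0.3769, 0.3033]
tcp_rot: [179.8, -0.1, 20.1]
wrist_force: [-0.2, -1.3, 0.5]
opening: 0.085
```

```bash
python3 -c "
from h import *
o=bot.get_obs();print(o['q'],o['ee_pos'],o['tcp_rot'])"
```

```text
[-5.59085480e+01 -5.87722000e+00  7.45160247e+00  1.03087094e+02
  5.12735261e-02  1.04025678e+02] [ 0.25541212 -0.37690836  0.30332707] [ 1.79777905e+02 -1.08328810e-01  2.00660927e+01]
```

Call:
apply_moves(targets=[0.3,0.8,0,0,0,1.2,1,0.6,1.7,0,0,0,2.4,1,0.9,2.5,0,0,0,3.6,1,1.2,3.4,0,0,0,4.8,1,1.5,4.2,0,0,0,6,1])

```text
time: 1.5
ee_pos: [0.2982, -0.2529, 0.3001]
tcp_rot: [180.0, 0.0, 56.1]
wrist_force: [-0.8, 0.0, -0.0]
opening: 0.0852
```

Call:
apply_moves(targets=[0.3,0.8,0,0,0,1.2,1,0.6,1.7,0,0,0,2.4,1,0.9,2.5,0,0,0,3.6,1,1.2,3.4,0,0,0,4.8,1,1.5,4.2,0,0,0,6,1])

```text
time: 2.0
ee_pos: [0.3434, -0.1269, 0.3002]
tcp_rot: [180.0, 0.0, 92.1]
wrist_force: [0.3, -0.8, -0.2]
opening: 0.0854
```

Call:
apply_moves(targets=[0.3,0.8,0,0,0,1.2,1,0.6,1.7,0,0,0,2.4,1,0.9,2.5,0,0,0,3.6,1,1.2,3.4,0,0,0,4.8,1,1.5,4.2,0,0,0,6,1])

```text
time: 2.5
ee_pos: [0.3885, -0.0008, 0.3002]
tcp_rot: [180.0, 0.0, 128.1]
wrist_force: [0.5, -1.1, 0.1]
opening: 0.0854
```

Call:
apply_moves(targets=[0.3,0.8,0,0,0,1.2,1,0.6,1.7,0,0,0,2.4,1,0.9,2.5,0,0,0,3.6,1,1.2,3.4,0,0,0,4.8,1,1.5,4.2,0,0,0,6,1])

```text
time: 3.0
ee_pos: [0.4337, 0.1253, 0.3]
tcp_rot: [-180.0, -0.0, 164.1]
wrist_force: [0.5, 0.6, 0.0]
opening: 0.0856
```

Call:
apply_moves(targets=[0.2,0.9,0,0,0,1.2,1,0.4,1.8,0,0,0,2.4,1,0.6,2.6,0,0,0,3.6,1,0.7,3.4,0,0,0,4.8,1,0.8,4.2,0,0,0,6,1])

```text
time: 3.5
ee_pos: [0.4576, 0.2511, 0.2998]
tcp_rot: [-180.0, -0.0, -159.9]
wrist_force: [1.5, 0.4, -0.0]
opening: 0.0854
```

Call:
apply_moves(targets=[0,0,-0.8,0,0,0,1,0,0,-1.7,0,0,0,1,0,0,-2.5,0,0,0,1,0,0,-3,0,0,0,1,0,0,-3,0,0,0,1])

```text
time: 4.0
ee_pos: [0.4567, 0.2496, 0.2078]
tcp_rot: [-180.0, -0.2, -160.2]
wrist_force: [0.4, 0.2, 0.4]
opening: 0.0856
```

```bash
python3 - <<'E'
from h import *
c=snap('top','t1.png')
d=snap('side','s1.png')
f=lambda im,x,y,w,h,k:cv2.convertScaleAbs(cv2.resize(im[y:y+h,x:x+w],None,fx=k,fy=k,interpolation=2),alpha=1.6)
cv2.imwrite('pics/c.png',np.hstack([f(cv2.imread('pics/t1.png'),120,220,130,130,3),f(cv2.imread('pics/s1.png'),230,90,130,130,3)]))
print(bot.get_obs()['q'])
E
```

```text
[ 2.86710339e+01  6.42479836e-01  3.26565015e+00  9.26318810e+01
 -3.70633741e-03  8.85715921e+00]
```

View pics/c.png

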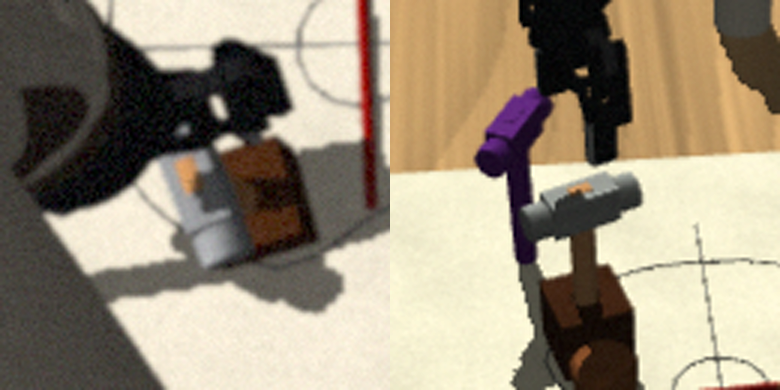

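Call:
apply_moves(targets=[0,0,-0.8,0,0,0,1,0,0,-1.4,0,0,0,1,0,0,-2,0,0,0,1,0,0,-2.35,0,0,0,1,0,0,-2.35,0,0,0,1])

```text
time: 4.6
ee_pos: [0.4571, 0.2501, 0.1394]
tcp_rot: [-180.0, -0.1, -160.2]
wrist_force: [-0.1, 0.3, -0.9]
opening: 0.0852
```

```bash
python3 - <<'E'
from h import *
c=snap('top','t2.png')
d=snap('side','s2.png')
f=lambda im,x,y,w,h,k:cv2.convertScaleAbs(cv2.resize(im[y:y+h,x:x+w],None,fx=k,fy=k,interpolation=2),alpha=1.6)
cv2.imwrite('pics/d.png',np.hstack([f(cv2.imread('pics/t2.png'),120,220,130,130,3),f(cv2.imread('pics/s2.png'),230,90,130,130,3)]))
o=bot.get_obs();print(o['ee_pos'],o['wrist_force'])
E
```

```text
[0.45754891 0.25045984 0.1408608 ] [ 0.20763974 -0.88829192  0.51818171]
```

View pics/d.png

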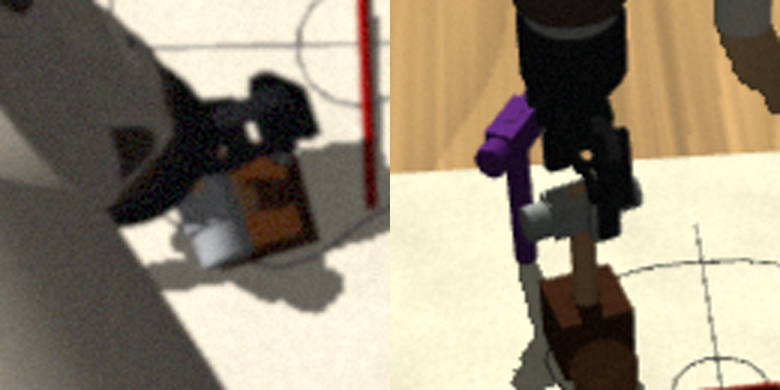

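Call:
apply_moves(targets=[0,0.04,0,0,0,0,1,0,0.04,0,0,0,0,0.6,0,0.04,0,0,0,0,0.3,0,0.04,0,0,0,0,0,0,0.04,0,0,0,0,0], newtons=60)

```text
time: 5.2
ee_pos: [0.4572, 0.2515, 0.1399]
tcp_rot: [-180.0, 0.0, -160.2]
wrist_force: [1.8, -6.2, 2.2]
opening: 0.0279
```

Call:
apply_moves(targets=[0,0,0,0,0,0,0,0,0,0,0,0,0,0,0,0,0,0,0,0,0,0,0,0,0,0,0,0], newtons=90)

```text
time: 5.6
ee_pos: [0.4574, 0.2516, 0.1402]
tcp_rot: [-180.0, 0.0, -160.2]
wrist_force: [0.6, -1.3, 5.7]
opening: 0.0245
```

Call:
apply_moves(targets=[0,0,0.4,0,0,0,0,0,0,0.9,0,0,0,0,0,0,1.4,0,0,0,0,0,0,1.8,0,0,0,0,0,0,2,0,0,0,0])

```text
time: 6.1
ee_pos: [0.4575, 0.2518, 0.2014]
tcp_rot: [180.0, 0.1, -160.2]
wrist_force: [0.1, -0.3, -3.5]
opening: 0.0247
```

Call:
apply_moves(targets=[0,0,0.6,0,0,0,0,0,0,1.5,0,0,0,0,0,0,2.6,0,0,0,0,0,0,3.5,0,0,0,0,0,0,4,0,0,0,0])

```text
time: 6.6
ee_pos: [0.4573, 0.2517, 0.3222]
tcp_rot: [180.0, 0.1, -160.2]
wrist_force: [0.1, 0.3, -4.3]
opening: 0.0246
```

```bash
python3 - <<'E'
from h import *
c=snap('top','t3.png')
d=snap('side','s3.png')
o=bot.get_obs();print(o['ee_pos'],o['wrist_force'],o['torque'],o['q'],o['opening'])
E
```

```text
[0.45763413 0.25178306 0.32184972] [-0.17216774 -0.46043738 -4.54893417] [ 0.01255516  0.00883636 -0.01184783] [2.88188164e+01 4.13459793e+00 1.94840051e+01 1.05176188e+02
 1.44146472e-04 8.99115058e+00] 0.0242916102063681
```

View pics/s3.png

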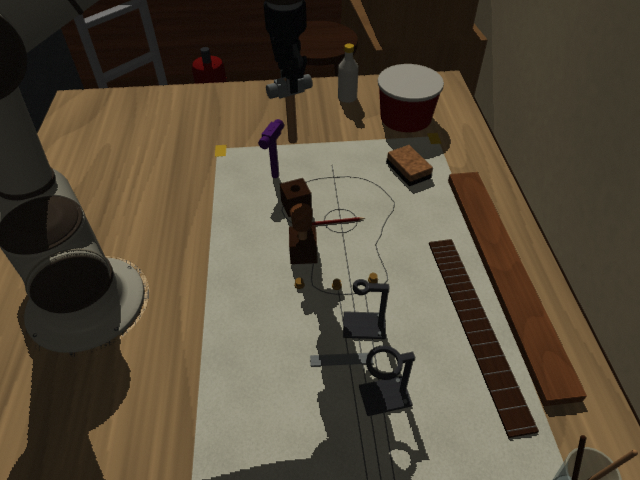

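Call:
apply_moves(targets=[0.1,-0.5,0,0,0,0,0,0.3,-1.3,0,0,0,0,0,0.5,-2.3,0,0,0,0,0,0.8,-3.3,0,0,0,0,0,1,-4.3,0,0,0,0,0])

```text
time: 7.2
ee_pos: [0.4871, 0.1207, 0.3182]
tcp_rot: [-180.0, -0.1, -160.2]
wrist_force: [-0.1, 0.0, -3.2]
opening: 0.0246
```

Call:
apply_moves(targets=[0.2,-1,0,0,0,0,0,0.4,-2,0,0,0,0,0,0.7,-3,0,0,0,0,0,1,-4,0,0,0,0,0,1.2,-5,0,0,0,0,0])

```text
time: 7.7
ee_pos: [0.5229, -0.0295, 0.3182]
tcp_rot: [180.0, -0.1, -160.2]
wrist_force: [-0.4, 0.1, -4.2]
opening: 0.0249
```

Call:
apply_moves(targets=[0.2,-1,0,0,0,0,0,0.4,-2,0,0,0,0,0,0.7,-3,0,0,0,0,0,1,-4,0,0,0,0,0,1.2,-5,0,0,0,0,0])

```text
time: 8.2
ee_pos: [0.5588, -0.1794, 0.3181]
tcp_rot: [179.9, -0.1, -160.2]
wrist_force: [0.5, 0.0, -4.7]
opening: 0.0243
```

Call:
apply_moves(targets=[0.2,-0.9,0,0,0,0,0,0.4,-1.7,0,0,0,0,0,0.6,-2.4,0,0,0,0,0,0.65,-3,0,0,0,0,0,0.65,-3,0,0,0,0,0])

```text
time: 8.7
ee_pos: [0.578, -0.2701, 0.3173]
tcp_rot: [179.9, -0.2, -160.3]
wrist_force: [-0.1, -0.0, -4.4]
opening: 0.0244
```

```bash
python3 - <<'E'
from h import *
c=snap('top','t4.png')
d=snap('side','s4.png')
o=bot.get_obs();print(o['ee_pos'],o['tcp_rot'],o['wrist_force'],o['opening'])
f=lambda im,x,y,w,h,k:cv2.convertScaleAbs(cv2.resize(im[y:y+h,x:x+w],None,fx=k,fy=k,interpolation=2),alpha=1.5)
cv2.imwrite('pics/e.png',np.hstack([f(cv2.imread('pics/t4.png'),420,110,150,200,2.6),f(cv2.imread('pics/s4.png'),310,225,150,200,2.6)]))
E
```

```text
[ 0.57811164 -0.26802134  0.3183632 ] [ 1.79899207e+02 -9.15980572e-02 -1.60232426e+02] [ 0.05898829 -0.40064333 -4.12356524] 0.024110890340956617
```

View pics/e.png

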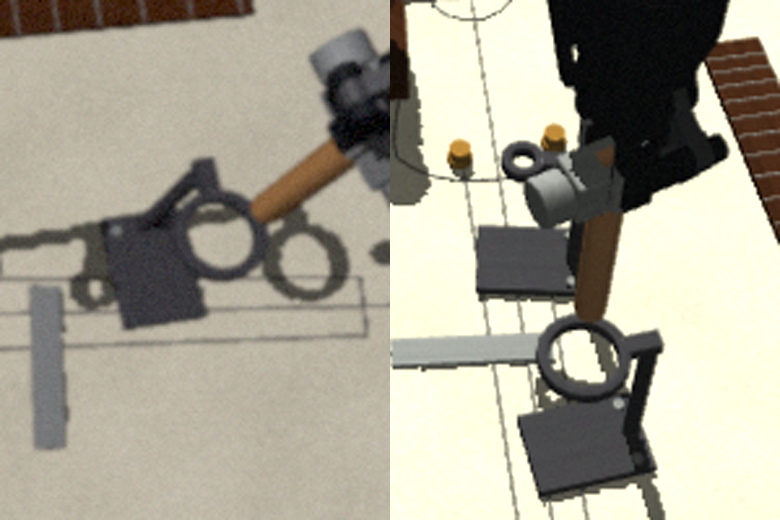

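```bash
python3 - <<'E'
from m import *
for p in ([.578,-.268,.193],[.579,-.268,.193]): print(proj(T,p),proj(S,p))
print(tri((520.8,188.8),(387.5,343.5)))
for z in (.187,.193): print(atz(T,520.8,188.8,z),atz(S,387.5,343.5,z))
E
```

```text
[521.83521585 189.57375599] [386.2518127  343.13939918]
[521.76556852 188.94581279] [386.88840008 343.08837361]
(array([ 0.58010306, -0.26753876,  0.19077854]), np.float64(0.00028225374710527125))
[ 0.58113345 -0.26922073  0.187     ] [ 0.58096845 -0.26527509  0.187     ]
[ 0.5792643  -0.26655003  0.193     ] [ 0.57982054 -0.26881156  0.193     ]
```

Call:
apply_moves(targets=[0,0,-0.6,0,0,0,0,0,0,-1.2,0,0,0,0,0,0,-1.8,0,0,0,0,0,0,-2.4,0,0,0,0,0,0,-3,0,0,0,0])

```text
time: 9.4
ee_pos: [0.5785, -0.2665, 0.2292]
tcp_rot: [-180.0, 0.0, -160.1]
wrist_force: [0.4, 0.3, -4.9]
opening: 0.0245
```

Call:
apply_moves(targets=[0,0,-0.6,0,0,0,0,0,0,-1.2,0,0,0,0,0,0,-1.8,0,0,0,0,0,0,-2.2,0,0,0,0,0,0,-2.4,0,0,0,0])

```text
time: 9.9
ee_pos: [0.5782, -0.2667, 0.1567]
tcp_rot: [179.9, -0.1, -160.1]
wrist_force: [-0.2, -0.1, -3.3]
opening: 0.0244
```

```bash
python3 - <<'E'
from h import *
c=snap('top','t5.png')
d=snap('side','s5.png')
o=bot.get_obs();print(o['ee_pos'],o['tcp_rot'],o['wrist_force'],o['opening'])
f=lambda im,x,y,w,h,k:cv2.convertScaleAbs(cv2.resize(im[y:y+h,x:x+w],None,fx=k,fy=k,interpolation=2),alpha=1.5)
cv2.imwrite('pics/f.png',np.hstack([f(cv2.imread('pics/t5.png'),450,140,100,120,4),f(cv2.imread('pics/s5.png'),330,300,100,120,4)]))
E
```

```text
[ 0.57841041 -0.26702772  0.15733593] [ 1.79967066e+02 -3.57476445e-02 -1.60146637e+02] [-0.35616054 -0.07682456 -3.65201093] 0.02453584304147185
```

View pics/f.png

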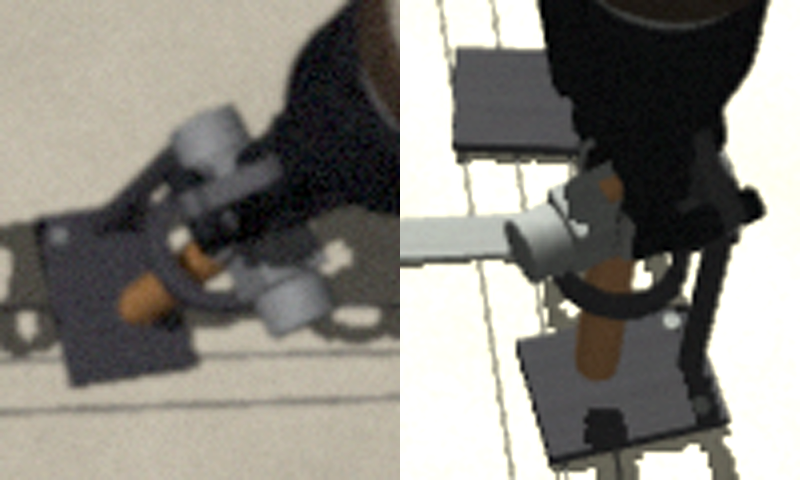

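Call:
apply_moves(targets=[0,0,-0.2,0,0,0,0,0,0,-0.35,0,0,0,0,0,0,-0.45,0,0,0,0,0,0,-0.45,0,0,0,0])

```text
time: 10.4
ee_pos: [0.5785, -0.2674, 0.1439]
tcp_rot: [180.0, -0.0, -160.2]
wrist_force: [-0.2, 0.6, -4.1]
opening: 0.0244
```

Call:
apply_moves(targets=[0,0,-0.04,0,0,0,0,0,0,-0.04,0,0,0,0])

```text
time: 10.6
ee_pos: [0.5787, -0.2675, 0.1431]
tcp_rot: [-180.0, 0.0, -160.2]
wrist_force: [0.8, -0.2, -4.6]
opening: 0.0249
```

Call:
apply_moves(targets=[0,0,-0.03,0,0,0,0,0,0,-0.06,0,0,0,0,0,0,-0.06,0,0,0,0])

```text
time: 10.9
ee_pos: [0.5786, -0.2674, 0.1411]
tcp_rot: [180.0, -0.0, -160.2]
wrist_force: [-0.5, 0.1, -5.2]
opening: 0.0246
```

Call:
apply_moves(targets=[0,0,0,0,0,0,0.35,0,0,0,0,0,0,0.45,0,0,0,0,0,0,0.6,0,0,0,0,0,0,0.8,0,0,0,0,0,0,0.9])

```text
time: 11.4
ee_pos: [0.5788, -0.2675, 0.1415]
tcp_rot: [-180.0, 0.0, -160.2]
wrist_force: [-0.7, 0.7, -0.1]
opening: 0.0765
```

```bash
python3 - <<'E'
from h import *
c=snap('top','t6.png')
d=snap('side','s6.png')
o=bot.get_obs();print(o['ee_pos'],o['tcp_rot'],o['wrist_force'],o['opening'])
f=lambda im,x,y,w,h,k:cv2.convertScaleAbs(cv2.resize(im[y:y+h,x:x+w],None,fx=k,fy=k,interpolation=2),alpha=1.5)
cv2.imwrite('pics/g.png',np.hstack([f(cv2.imread('pics/t6.png'),450,140,100,120,4),f(cv2.imread('pics/s6.png'),330,300,100,120,4)]))
E
```

```text
[ 0.57871981 -0.26749752  0.14138235] [-1.79991740e+02  6.92821498e-03 -1.60169467e+02] [-0.01615556  0.7436224   0.55585878] 0.07693835866186044
```

View pics/g.png

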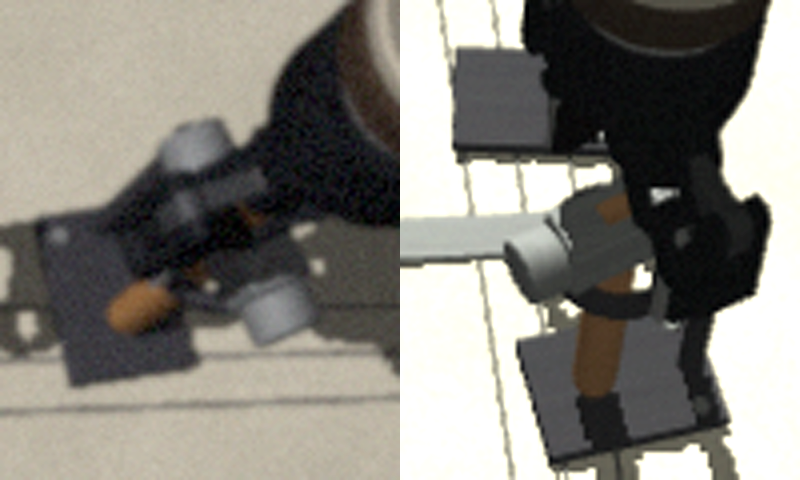

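Released, the head rests on the ring. I retract straight up.

Call:
apply_moves(targets=[0,0,0.3,0,0,0,0.9,0,0,0.8,0,0,0,0.9,0,0,1.5,0,0,0,0.9,0,0,2.5,0,0,0,0.9,0,0,3.5,0,0,0,0.9])

```text
time: 12.0
ee_pos: [0.5784, -0.2673, 0.2479]
tcp_rot: [-180.0, 0.0, -160.2]
wrist_force: [0.5, -1.0, 0.2]
opening: 0.0768
```

Call:
apply_moves(targets=[-1,0,1,0,0,0,0.9,-2,0,2,0,0,0,0.9,-3,0,2,0,0,0,0.9,-4,0,2,0,0,0,0.9,-4,0,2,0,0,0,0.9])

```text
time: 12.5
ee_pos: [0.4561, -0.2674, 0.3087]
tcp_rot: [-179.9, 0.1, -160.3]
wrist_force: [0.3, 0.1, 0.2]
opening: 0.0768
```

```bash
python3 - <<'E'
from h import *
c=snap('top','t7.png')
d=snap('side','s7.png')
o=bot.get_obs();print(o['time'],o['ee_pos'],o['wrist_force'])
f=lambda im,x,y,w,h,k:cv2.convertScaleAbs(cv2.resize(im[y:y+h,x:x+w],None,fx=k,fy=k,interpolation=2),alpha=1.5)
cv2.imwrite('pics/h.png',np.hstack([f(cv2.imread('pics/t7.png'),450,140,100,120,4),f(cv2.imread('pics/s7.png'),330,300,100,120,4)]))
E
```

```text
12.6 [ 0.45840159 -0.26756184  0.3074291 ] [ 0.12575242 -0.17920734  0.05374545]
```

View pics/h.png

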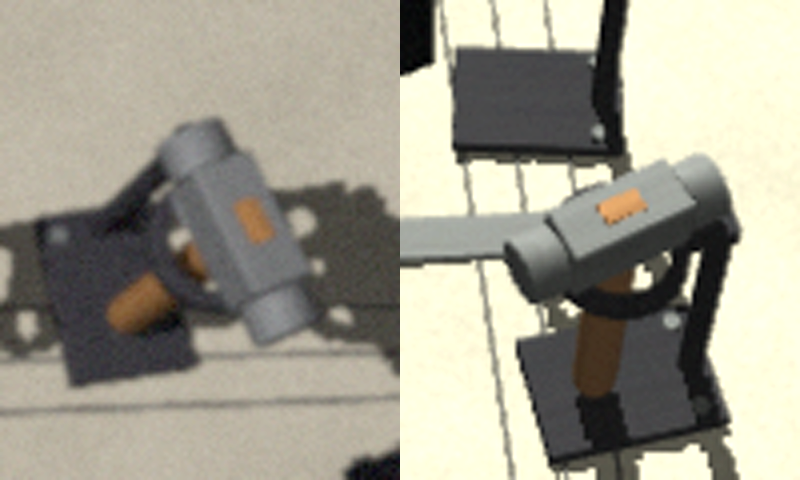

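View pics/s7.png

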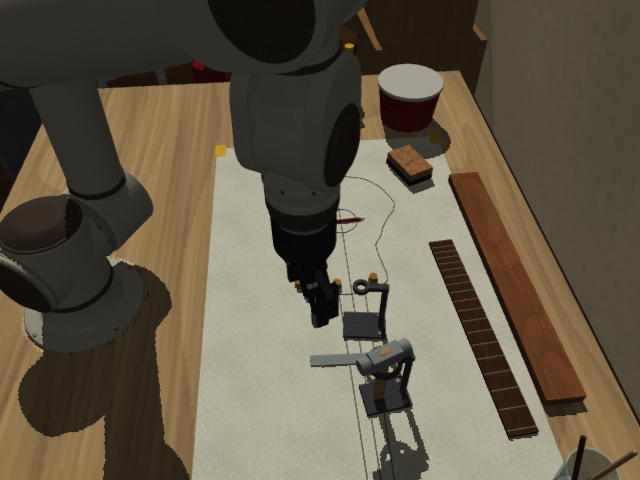

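```bash
python3 - <<'E'
from m import *
a=tri((514,195.5),(385.5,351.5));b=tri((481.5,219.5),(378.3,395));print(a,b)
d=a[0]-b[0];print('tilt',np.degrees(np.arccos(d[2]/np.linalg.norm(d))))
print([(np.round(r['box']),r['conf']) for r in recognise('mallet','top')])
print(bot.job_done())
E
```

```text
(array([ 0.57828703, -0.26694274,  0.16529817]), np.float64(0.002292277176579846)) (array([ 0.57831889, -0.26652451,  0.01148288]), np.float64(0.0025642648289310073))
tilt 0.15624331898851956
[(array([270., 260., 303., 288.]), 0.6)]
the job is handed in; nothing more can be done
None
```

The steel-headed hammer now hangs by itself in the wide ring, handle down, and the job is handed in at about 12.7 s. I gripped it across its head, pulled it straight up out of its block, lowered it handle-first through the ring, let go just above the ring and moved the arm clear.

- **Hammer:** from both cameras, the top of its head is at (0.578, -0.267, 0.165), about 2 mm from the ring's centre. That puts the head's underside at 0.135 m, the height of the ring's top. The measured tilt is about 0.2°.
- **Mallet:** the network found it in the last top picture at essentially the same pixels as at the start. The arm hid it in the last side picture, so I did not check it from that side.
- **Robot:** it touches nothing, and the wrist force reads about zero.
- **Disagreement:** the two cameras differed by about 2 mm, which matches the stated calibration accuracy. No check failed.

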